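# Click the decorating stand round to the red pin and lock it

### The arm

A 6-joint arm with a two-finger parallel gripper is mounted at the origin on the work surface. World frame = base frame: x ahead of the robot, y to its left, z up, the work surface at z = 0. Lengths are in m, angles in rad, forces in N, time in s.
With the tool pointing down it reaches from about 0.4 to 0.925 m from the base axis. Payload 12.5 kg.
Tool frame: the origin (TCP) lies on the centre line of the jaws, within the pads' length; the fingertips stand 11 mm ahead of it and the grasp point (between the pads) lies 8 mm behind it; z points along the fingers, y is the direction in which the jaws open and shut (so a half turn about z gives the same grasp; the last joint's range is limited). The gripper opens to 95 mm and grips with 3 to 60 N. Pads are 20 mm wide; open, the fingers measure 119 mm over their backs; the gripper's body (75 mm by 180 mm) begins 59 mm behind the grasp point.
Start: joints at [1.204, 0.491, 1.559, -0, 1.092, -0.106], TCP at [0.161, 0.604, 0.226] pointing down, gripper open.
Joint ranges: [-3.1, 3.1], [-0.84, 2.19], [0.05, 2.79], [-1.13, 4.28], [0.06, 2.93], [-2.69, 2.69]. Speed limits (rad/s): [2.22, 2.22, 2.79, 3.14, 3.14, 3.14].

### API

Orientations are given as a unit quaternion [x, y, z, w].
In Python, from cell import status, viewer, ticket gives the robot as it stands. The module is installed in compiled form; this text tells all that it offers.
- The arm moves only by the tool play_rows, never from a script. Its argument "commands" is a list that holds one entry, the list of rows, each a list of 4 numbers: the shift along the tool's x, y, z in cm, then the turn about the tool's z in degrees. In form: [[[x, y, z, roll], ...]]. A call has 1 to 20 rows; each row shifts and turns the commanded pose from where the row before left it, along the tool's axes as they then stand; what a row does not reach is not made up. A row lasts 1/10 s, in which the tool goes at most 50 mm and 8.59 degrees, less where a joint would pass 70% of its speed; a pose out of reach is approached as far as the arm can. A call is refused whole if a number of a shift passes 5 or a number of a turn 8.59, either way. A call with a gripper value outside its range is refused whole. "hand" is the gripper command: -1 is shut, 1 is fully open, values between are in proportion, set as the call begins (left out, the last holds). The fingers move at their own pace and stop on an object; "squeeze" is the grip in N (left out, the last holds). Time passes only in rows, so rows that do not move let the fingers close. It gives the time, the measured TCP pose, the force and the opening at its end, in the units of the state.
- status.state(): the state, without advancing time (a new reading comes with each control period).
- viewer.camera(name): name is "scene" or "side" or "wrist"; returns a dict with "image" (400x640x3 uint8, red, green, blue), "fovy" (degrees; the focal length in pixels is half the picture's height over the tangent of half this angle, whatever the lens; pixels are square), "cx", "cy" (the principal point, pixels), "pose" (4x4, takes a point from camera to world coordinates). Camera axes: x right, y down, z forward; pixel columns grow to the right and rows downward; lengths in m; the calibration is good to about 2 mm. A picture is of the moment at which its call begins. There is no depth.
- ticket.sign_off(): hands the job in, once; it reports no verdict.
The state is a dict: "t": time; "joint_pos": joint angles; "qvel": joint speeds; "joint_efforts": joint torques, N m; "tool_pos": TCP position; "tool_rot": TCP orientation; "ft_force": force on the tool from outside, world axes, zero at the start; "ft_torque": the same for the moment, N m; "opening": finger opening in m.
Only numpy, scipy, OpenCV 4.12 (cv2) and the standard library are available. Lean on these libraries where they do the work, as an engineer would, in place of code of your own. Each camera call takes 0.05 s, during which the arm holds its last target.

### The job

Push the black thumb paddle of the decorating stand with closed fingertips (do not grip it or force it) and click the turntable forward until its white pointer rests in the notch marked by the red pin; pause in the notch just before the red one, and never run past the red one. Then throw the yellow lock lever right over onto its stop, without forcing it, and only once the pointer is at the red pin. Do not touch the freshly painted vase or its turntable, leave everything else where it is, and finish clear of it all.

Things in the scene. Friction and masses are not known exactly. Their poses are not given: they have to be found in the camera images.
- stand: Grey indexed stand, fixed. Origin: on the vertical turntable axis at table level. Its -x side is an index plate (x -185 to -55, y +-85 mm, 24 mm high) with ticks for notches 0 to 6, 4.5 deg (0.0785 rad) apart. Notch n lies at angle pi + (n - 3) * 0.0785 rad about the axis (from the stand's +x towards its +y): notch 3 straight along -x, higher ones towards -y.
- indexer (a joint): Angle of the turntable with its white pointer, rad: 0 at notch 0, 0.0785 per notch, 0.471 at notch 6; grows as it is clicked forward (counter-clockwise from above). Spring detents draw it into the nearest notch. Starts in notch 0 or 1. There is no need to turn it back.
- pointer (a point): Outer tip of the white pointer, 160 mm from the axis, 28 mm above the table, over the notch ticks.
- paddle_mid (a point): Centre of the black upright thumb paddle: 34 mm radially, 8 mm thick along its motion, 41 to 97 mm above the table, 125 mm from the axis, in line with the pointer while untouched. Its arm lies 41 to 47 mm above the table: keep fingertips above 50 mm. Push its clockwise face forward (counter-clockwise from above), along the circle about the axis.
- paddle: The paddle with its spring arm (0.64 N per mm at the paddle, no preload); origin on the axis. Pushed slowly it flexes 6 to 24 mm ahead of the pointer, at 3 to 14 N that differs from stand to stand, before the turntable clicks on one notch; the push then drops sharply by some 3 N. Further clicks follow about every 10 mm. Let go, it springs back in line with the pointer. Over 18 N is forcing it.
- vase: Freshly painted white and blue vase (68 mm wide, top 146 mm above the table) fixed on its wooden turntable (130 mm across, top 56 mm above the table). Turns with the pointer. Origin on the axis, 34 mm above the table. Do not touch.
- lock (a joint): Angle of the yellow lock lever, rad: 0 unlocked (leaning to the stand's -x, as at the start), 1.0 fully thrown (leaning to +x). It stays where it is left.
- lock_base: Grey block (70 x 50 x 25 mm, underside 18 mm above the table) that carries the yellow lock lever; origin at the centre of its underside, axes as the stand's.
- lock_tip (a point): Top end of the yellow lock lever, the centre of its 26 mm ball, at the end of a 10 mm stick, 60 mm from the pivot, which swings in the stand's x-z plane, about a pivot at x -45 mm, y +165 mm, 40 mm above the table. Push it towards the stand's +x; about 1 N moves it until it meets its hard stop at 1.0 rad. Over 18 N is forcing it.
- red_top (a point): Top centre of the red pin (9 mm across, 10 mm tall, top 34 mm above the table) standing 178 mm from the stand's axis, in line with the target notch: notch 3, 4 or 5.
- blue_top (a point): Top centre of the blue pin, the same size, at another of the notches 3, 4, 5: not the target.
- green_top (a point): Top centre of the green pin, likewise: not the target.
- water_pot: Clear water pot, 72 mm across, 70 mm tall, origin at its underside. Leave it alone.
- jar_a: Paint jar, blue lid, 52 mm across, 60 mm tall, origin at its underside. Leave it alone.
- jar_b: Paint jar, yellow lid, same size. Leave it alone.
- brush: Green paint brush, 190 mm long, lying flat. Leave it alone.
- mug: Blue mug, 76 mm across, 85 mm tall, origin at its underside. Leave it alone.
- sponge_block: Yellow sponge block 70 x 45 x 30 mm, origin at its underside. Leave it alone.

How it is judged:
By the outcome, as a careful person would: the job done as asked, in the order asked, and still so for the second after the job is handed in, with the robot touching nothing.
It also fails if it takes over 72 s, if anything falls off the work surface, if the arm or the gripper's body presses on something with over 40 N, if the wrist force passes 120 N, or if a joint passes its speed limit or range.

## Working session

There is one attempt and no reset: what is moved stays moved. The work goes in short steps, Python scripts to look and compute and a tool call to move; the robot and the scene stay as the last step left them, time stands still between calls to the robot, and variables do not carry over. Pictures are saved under pics/ and viewed, and the job is handed in when it is done.

Besides the shell and the picture viewer there is one more tool, called after ">>>" in YAML: its name, and indented under it one key for each argument. play_rows: Moves the arm, as the interface text tells. Its arguments: {"type":"object","properties":{"commands":{"type":"array"},"hand":{"type":"number"},"squeeze":{"type":"number"}},"required":["commands"]}

```bash
mkdir -p pics
python3 - <<'E'
from cell import status, viewer
import cv2
s=status.state(); print({k:s[k] for k in('t','tool_pos','tool_rot','ft_force','opening')})
for n in('scene','side','wrist'):
    c=viewer.camera(n); cv2.imwrite(f'pics/{n}0.png',c['image'][:,:,::-1]); print(n,c['fovy'],c['cx'],c['cy'],c['pose'])
E
```

```text
{'t': 0.0, 'tool_pos': array([0.16105679, 0.60364408, 0.22505111]), 'tool_rot': array([ 1.30022701e-01,  9.91510854e-01, -5.54312150e-04, -1.29141370e-04]), 'ft_force': array([-0.07198088, -0.10195936, -0.24303473]), 'opening': 0.09499951985100155}
scene 52.4178462208595 323.2527522704794 193.65478341580186 [[ 0.40984606  0.47904726 -0.77623446  1.34944319]
 [ 0.91213539 -0.22077746  0.34534959 -0.36076194]
 [-0.0059363  -0.84957109 -0.52744073  0.63972462]
 [ 0.          0.          0.          1.        ]]
side 50.83804869357455 312.558534341872 208.22159519667963 [[ 0.9911571  -0.09608535  0.09151611  0.4614931 ]
 [-0.13217357 -0.77589814  0.61685673 -0.76038429]
 [ 0.01173629 -0.62349794 -0.7817369   1.04934708]
 [ 0.          0.          0.          1.        ]]
wrist 60.55976698703927 318.60516286093167 197.2336937150818 [[ 2.58672402e-01  9.38402762e-01  2.29104440e-01  9.69187105e-02]
 [ 9.65965052e-01 -2.51211292e-01 -6.16798608e-02  6.20106604e-01]
 [-3.26929625e-04  2.37261760e-01 -9.71445701e-01  3.83970083e-01]
 [ 0.00000000e+00  0.00000000e+00  0.00000000e+00  1.00000000e+00]]
```

View pics/scene0.png

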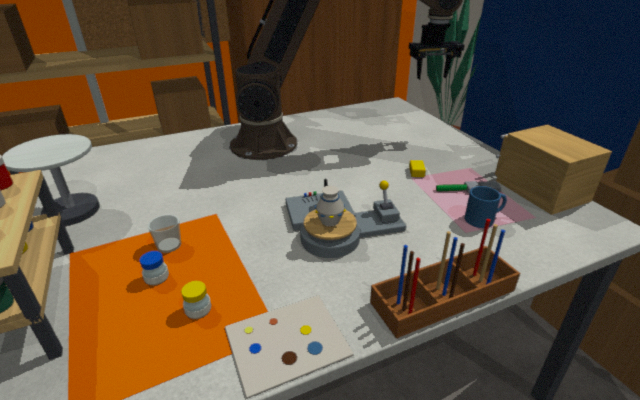

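View pics/side0.png

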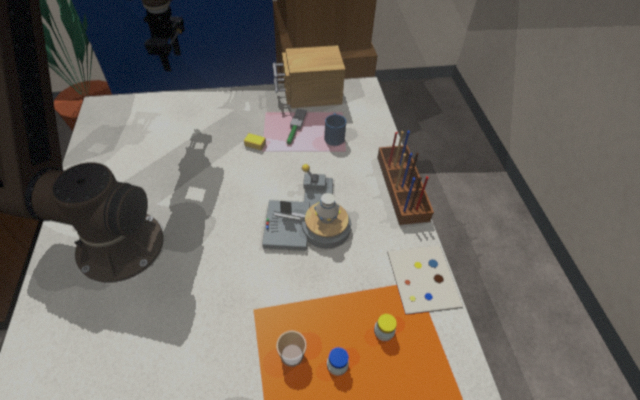

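View pics/wrist0.png

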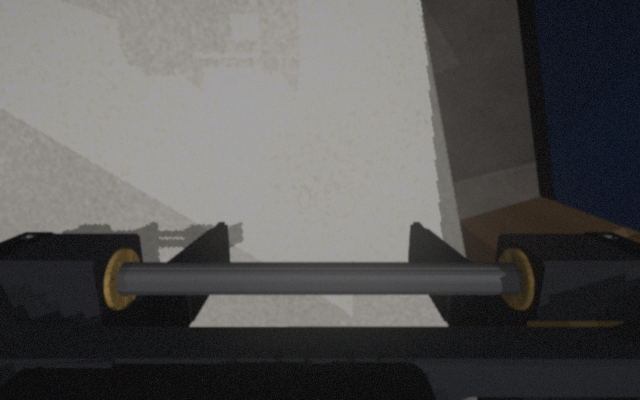

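The scene view shows the stand at about (330,220), with the lever ball at (384,185). The side view shows the index plate at (285,225), the vase at (327,205) and the lock at (315,180). I'll enlarge both.

Run:
```python
import cv2
a=cv2.imread('pics/side0.png')[155:260,250:365]; cv2.imwrite('pics/side0z.png',cv2.resize(a,None,fx=5.5,fy=5.5,interpolation=cv2.INTER_CUBIC))
a=cv2.imread('pics/scene0.png')[165:265,275:415]; cv2.imwrite('pics/scene0z.png',cv2.resize(a,None,fx=5.5,fy=5.5,interpolation=cv2.INTER_CUBIC))
```

```text
(no output)
```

View pics/side0z.png

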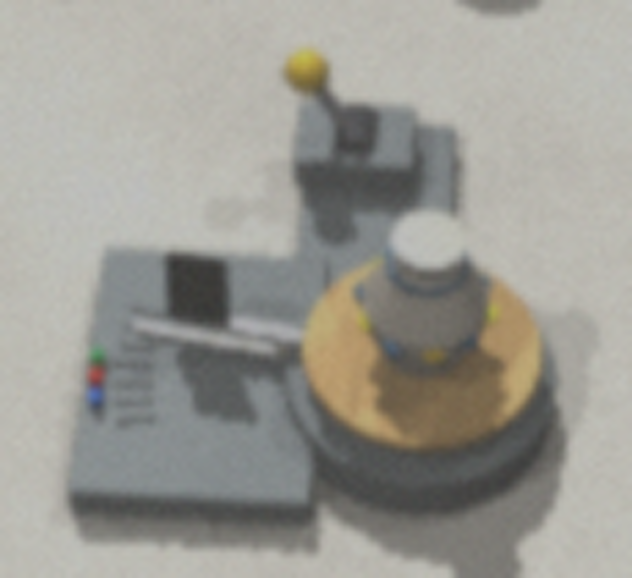

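View pics/scene0z.png

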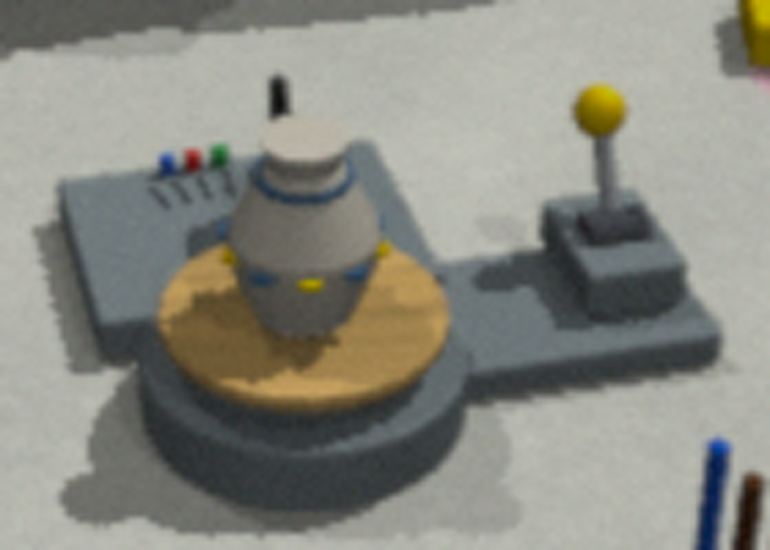

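```bash
cat > h.py <<'E'
import numpy as np, cv2
def blob(img,name,roi):
    hsv=cv2.cvtColor(img,cv2.COLOR_RGB2HSV); lo,hi={'red':((0,110,60),(8,255,255)),'red2':((172,110,60),(180,255,255)),'green':((50,90,30),(80,255,255)),'blue':((105,130,50),(130,255,255)),'yellow':((20,150,80),(32,255,255))}[name]
    m=cv2.inRange(hsv,lo,hi)
    if name=='red': m|=cv2.inRange(hsv,(172,110,60),(180,255,255))
    x0,x1,y0,y1=roi; k=np.zeros_like(m); k[y0:y1,x0:x1]=m[y0:y1,x0:x1]
    n,l,st,c=cv2.connectedComponentsWithStats(k)
    if n<2: return None
    i=1+np.argmax(st[1:,4]); return c[i],st[i]
def ray(c,p):
    f=200/np.tan(np.radians(c['fovy'])/2); d=np.array([(p[0]-c['cx'])/f,(p[1]-c['cy'])/f,1]); P=np.array(c['pose']); d=P[:3,:3]@d
    return P[:3,3],d/np.linalg.norm(d)
def onz(c,p,z):
    o,d=ray(c,p); return o+d*(z-o[2])/d[2]
def tri(*ors):
    A=sum(np.eye(3)-np.outer(d,d) for o,d in ors); b=sum((np.eye(3)-np.outer(d,d))@o for o,d in ors); return np.linalg.solve(A,b)
def proj(c,X):
    P=np.linalg.inv(np.array(c['pose'])); q=P[:3,:3]@X+P[:3,3]; f=200/np.tan(np.radians(c['fovy'])/2); return np.array([c['cx']+f*q[0]/q[2],c['cy']+f*q[1]/q[2]])
E
python3 - <<'E'
from h import *
from cell import viewer
a=viewer.camera('scene');b=viewer.camera('side')
for n,r1,r2,z in [('red',(295,325,185,200),(260,275,215,235),.030),('green',(295,325,185,200),(260,275,210,235),.03),('blue',(295,325,185,200),(260,275,210,235),.03),('yellow',(375,395,175,195),(295,315,160,175),.0927)]:
    p=blob(a['image'],n,r1);q=blob(b['image'],n,r2); print(n,p,q)
    if p and q: print(tri(ray(a,p[0]),ray(b,q[0])), onz(a,p[0],z),onz(b,q[0],z))
# pointer tip & paddle, hand-read
print('tip',onz(b,(250+133/5.5,155+323/5.5),.028))
E
```

```text
red (array([309.5, 193.5]), array([309, 192,   2,   4,   8], dtype=int32)) (array([267. , 222.5]), array([267, 222,   1,   2,   2], dtype=int32))
[0.43752183 0.00306463 0.03244824] [0.43495375 0.00323169 0.03      ] [0.4373541  0.00630504 0.03      ]
green (array([314.5, 193. ]), array([314, 192,   2,   3,   6], dtype=int32)) None
blue (array([305.2, 194.8]), array([305, 193,   2,   4,   5], dtype=int32)) None
yellow (array([383.64912281, 184.61403509]), array([380, 181,   8,   9,  57], dtype=int32)) (array([305.   , 166.625]), array([303, 166,   5,   2,   8], dtype=int32))
[0.57169702 0.16048533 0.09469924] [0.56988156 0.16095725 0.0927    ] [0.57200527 0.16386063 0.0927    ]
tip [0.46133084 0.03859969 0.028     ]
```

>>> play_rows:
  commands:
    - [[-3.5,-3.05,-0.2,0],[-3.5,-3.05,-0.2,0],[-3.5,-3.05,-0.2,0],[-3.5,-3.05,-0.2,0],[-3.5,-3.05,-0.2,0],[-3.5,-3.05,-0.2,0],[-3.5,-3.05,-0.2,0],[-3.5,-3.05,-0.2,0],[-3.5,-3.05,-0.2,0],[-3.5,-3.05,-0.2,0],[-3.5,-3.05,-0.2,0],[-3.5,-3.05,-0.2,0],[-3.5,-3.05,-0.2,0],[-3.5,-3.05,-0.2,0],[0,0,0,0],[0,0,0,0],[0,0,0,0]]
  hand: -1

```text
t: 1.95
tool_pos: [0.5239, 0.0656, 0.2535]
tool_rot: [0.13, 0.992, 0.0, -0.0]
ft_force: [-0.5, 0.3, 0.1]
opening: 0.0005
```

Run:
```python
from cell import status, viewer
import cv2
c=viewer.camera('wrist'); cv2.imwrite('pics/w1.png',c['image'][:,:,::-1]); print(c['pose']);s=status.state(); print({k:s[k] for k in('t','tool_pos','tool_rot','ft_force','opening')})
```

```text
[[ 2.58251852e-01  9.38556657e-01  2.28948430e-01  4.59745498e-01]
 [ 9.66077337e-01 -2.51078472e-01 -6.04498147e-02  8.18278539e-02]
 [ 7.48445913e-04  2.36793166e-01 -9.71559796e-01  4.12385904e-01]
 [ 0.00000000e+00  0.00000000e+00  0.00000000e+00  1.00000000e+00]]
{'t': 2.0, 'tool_pos': array([0.52385098, 0.06592678, 0.2536118 ]), 'tool_rot': array([ 1.29448365e-01,  9.91586146e-01,  9.15713511e-05, -1.66016492e-04]), 'ft_force': array([-0.07669906,  0.34620899, -0.22787683]), 'opening': 0.00040454939906764523}
```

View pics/w1.png

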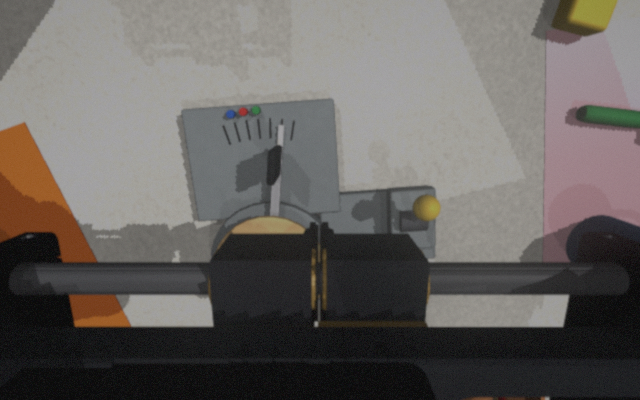

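The wrist view shows the pins at about blue (230,114), red (243,112) and green (256,111). The pointer tip is at (281,125) and a free tick lies to its right at (293,130), so the pointer looks to be in notch 1. The ball is at (427,208).

Run:
```python
from h import *
from cell import viewer
c=viewer.camera('wrist'); im=c['image']
a=im[90:230,170:450,::-1]; cv2.imwrite('pics/w1z.png',cv2.resize(a,None,fx=2.8,fy=2.8,interpolation=cv2.INTER_CUBIC))
W={}
for n,r,z in [('red',(215,270,100,120),.032),('green',(215,270,100,120),.032),('blue',(215,270,100,120),.032),('yellow',(405,445,190,225),.0927)]:
    p=blob(im,n,r); print(n,p)
    if p: W[n]=onz(c,p[0],z); print(W[n])
ang=lambda n:np.pi+(n-3)*.0785
S={'yellow':np.array([-73.8,165])/1000}
for n,k in (('green',3),('red',4),('blue',5)): S[n]=.178*np.array([np.cos(ang(k)),np.sin(ang(k))])
# plate corners hand-read (outer)
for n,p,s in (('c1',(181,110),(-185,-85)),('c2',(333,99),(-185,85)),('c3',(199,219),(-55,-85))): W[n]=onz(c,p,.024);S[n]=np.array(s)/1000
ks=[k for k in W if k in S]
A=np.array([S[k] for k in ks]);B=np.array([W[k][:2] for k in ks])
a0,b0=A.mean(0),B.mean(0);H=(A-a0).T@(B-b0);U,_,V=np.linalg.svd(H);R=V.T@np.diag([1,np.linalg.det(V.T@U.T)])@U.T
t=b0-R@a0;print('axis',t,'yaw',np.degrees(np.arctan2(R[1,0],R[0,0])))
for k in ks: print(k,(R@S[k]+t-W[k][:2])*1000)
tip=onz(c,(281,125),.028); q=R.T@(tip[:2]-t); print('tip',q,'notch',3+(np.arctan2(-q[1],-q[0]))/.0785, 'r',np.hypot(*q))
for p in ((274,148),(274,180)): 
  q=R.T@(onz(c,p,.097 if p[1]<150 else .045)[:2]-t);print(q,np.hypot(*q))
```

```text
red (array([242.72727273, 111.45454545]), array([239, 108,   9,   8,  55], dtype=int32))
[0.4364557  0.00396141 0.032     ]
green (array([255.28888889, 109.86666667]), array([252, 107,   8,   7,  45], dtype=int32))
[0.43835803 0.01753368 0.032     ]
blue (array([229.87234043, 113.91489362]), array([226, 111,   9,   7,  47], dtype=int32))
[ 0.43533692 -0.01023441  0.032     ]
yellow (array([429.57575758, 213.48484848]), array([425, 209,   9,  10,  33], dtype=int32))
[0.57865916 0.16229515 0.0927    ]
axis [ 0.61378737 -0.01680096] yaw -11.57313498086907
red [0.68716175 1.16289868]
green [1.04817816 1.37547051]
blue [0.63055432 1.43884584]
yellow [-4.06932345 -2.64500723]
c1 [-1.5269356  -0.22901412]
c2 [0.82580816 2.04295184]
c3 [ 2.40455665 -3.14614553]
tip [-0.16113766  0.02428387] notch 1.094560204362457 r 0.16295720750496084
[-0.14269688  0.02361843] 0.14463827589687192
[-0.10346957  0.01354217] 0.10435200866066555
```

View pics/w1z.png

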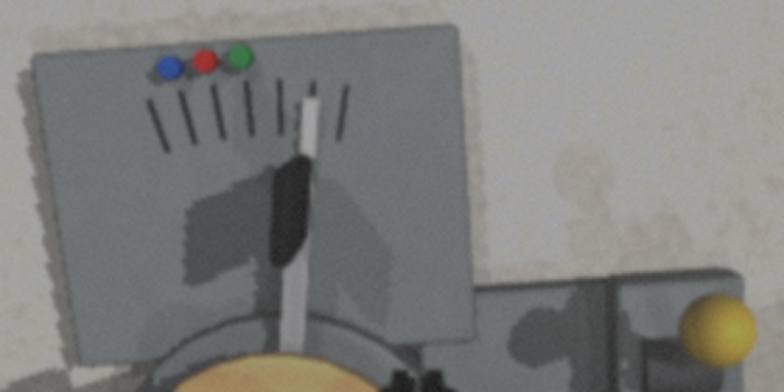

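```bash
cat > fit.py <<'E'
from h import *
def fit(c):
    im=c['image'];W={};S={};ang=lambda n:np.pi+(n-3)*.0785
    for n,k in (('green',3),('red',4),('blue',5)):
        W[n]=onz(c,blob(im,n,(215,270,100,120))[0],.032);S[n]=.178*np.array([np.cos(ang(k)),np.sin(ang(k))])
    W['b']=onz(c,(426.5,208),.0927);S['b']=np.array([-73.8,165])/1000
    for n,p,s in (('c1',(181.5,110),(-185,-85)),('c2',(333.5,99),(-185,85)),('c3',(198,220),(-55,-85)),('c4',(339,213),(-55,85))): W[n]=onz(c,p,.024);S[n]=np.array(s)/1000
    ks=list(W);A=np.array([S[k] for k in ks]);B=np.array([W[k][:2] for k in ks])
    a0,b0=A.mean(0),B.mean(0);H=(A-a0).T@(B-b0);U,_,V=np.linalg.svd(H);R=V.T@np.diag([1,np.linalg.det(V.T@U.T)])@U.T
    t=b0-R@a0
    for k in ks: print(k,((R@S[k]+t-W[k][:2])*1000).round(1))
    return R,t
E
python3 - <<'E'
from fit import *
from cell import viewer,status
c=viewer.camera('wrist');R,t=fit(c);yaw=np.arctan2(R[1,0],R[0,0]);print(t,np.degrees(yaw))
np.save('stand.npy',[*t,yaw])
q=R.T@(onz(c,(281,125),.028)[:2]-t);print('tip notch',3+np.arctan2(-q[1],-q[0])/.0785)
a=np.pi-2*.0785+yaw;er=np.array([np.cos(a),np.sin(a)]);et=np.array([-er[1],er[0]])
g=t+.125*er-.028*et; s=status.state();nx,ny=s['tool_rot'][:2];tx=2*np.arctan2(ny,nx)
d=np.array([*g,.076])-s['tool_pos'];X=np.array([np.cos(tx),np.sin(tx)]);Y=np.array([np.sin(tx),-np.cos(tx)])
print('target',g,'tool shift cm',100*d[:2]@X,100*d[:2]@Y,-100*d[2],'roll',-np.degrees(a-tx))
E
```

```text
green [0.4 0.4]
red [0.3 0.6]
blue [0.3 0.8]
b [ 0.4 -0.7]
c1 [-1.9 -1.7]
c2 [-0.7  0.8]
c3 [ 1.4 -1.6]
c4 [-0.3  1.4]
[ 0.61336083 -0.01627781] -11.169595710719392
tip notch 1.0238144095464925
target [0.50567519 0.05309657] tool shift cm 1.436733674784679 -1.7150612997116115 17.775346030902405 roll 5.310311139100576
```

>>> play_rows:
  commands:
    - [[0.5,-0.6,0,1.8],[0.5,-0.6,0,1.8],[0.5,-0.5,0,1.7],[0,0,3,0],[0,0,3,0],[0,0,3,0],[0,0,3,0],[0,0,2,0],[0,0,2,0],[0,0,1.8,0],[0,0,0,0],[0,0,0,0],[0,0,0,0]]

```text
t: 3.4
tool_pos: [0.5056, 0.053, 0.0766]
tool_rot: [0.176, 0.984, 0.0, 0.001]
ft_force: [0.3, 0.5, -0.4]
opening: 0.0002
```

```bash
cat > look.py <<'E'
import sys
from h import *
from cell import status, viewer
def main(tag,n,crop=None,f=1):
    c=viewer.camera(n);im=c['image'][:,:,::-1]
    if crop: x0,x1,y0,y1=crop;im=im[y0:y1,x0:x1]
    cv2.imwrite(f'pics/{tag}.png',cv2.resize(im,None,fx=f,fy=f,interpolation=cv2.INTER_CUBIC))
    s=status.state();x,y,w=np.load('stand.npy');p=s['tool_pos'][:2]-[x,y];r=np.hypot(*p);a=np.arctan2(p[1],p[0])-w
    nx,ny=s['tool_rot'][:2]
    print(s['t'],s['tool_pos'],s['ft_force'],'r',r,'notch-angle of TCP',3+((a-np.pi+np.pi)%(2*np.pi)-np.pi)/.0785,'toolx deg',np.degrees(2*np.arctan2(ny,nx)))
    return c
E
python3 - <<'E'
from look import main
main('w2','wrist')
main('s2','side',(230,390,140,260),5)
E
```

```text
3.45 [0.50560667 0.05297029 0.07665281] [-0.21293401 -0.52566476  0.24406071] r 0.12808691730015395 notch-angle of TCP -1.7929164331332972 toolx deg 159.73859417031687
3.5 [0.50559874 0.05300226 0.07657718] [ 0.85253627 -0.27234896  0.60388133] r 0.1281108736966774 notch-angle of TCP -1.7951644302253085 toolx deg 159.7427526710947
```

View pics/w2.png

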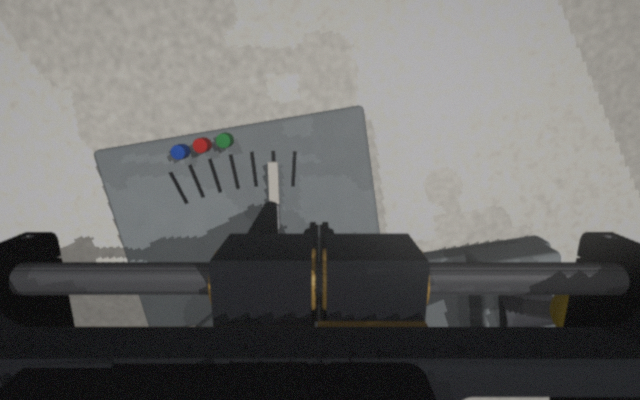

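View pics/s2.png

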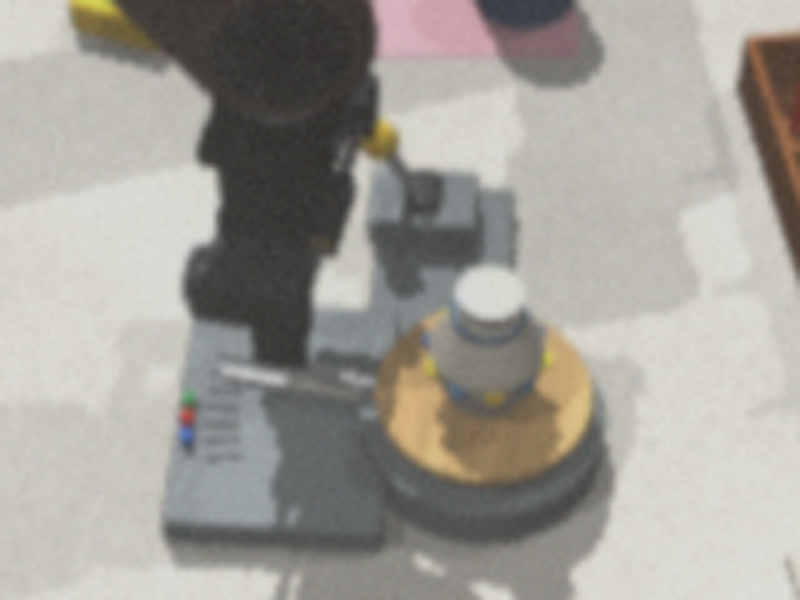

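The pointer is over notch 1, and the closed fingers are clear on the paddle's clockwise side. I'm starting the push.

>>> play_rows:
  commands:
    - [[0.04,-0.2,0,-0.9],[0.04,-0.2,0,-0.9],[0.04,-0.2,0,-0.9],[0.04,-0.2,0,-0.9],[0,0,0,0]]

```text
t: 4.0
tool_pos: [0.501, 0.0457, 0.0756]
tool_rot: [0.144, 0.99, 0.0, -0.0]
ft_force: [-0.4, 0.5, -0.3]
opening: 0.0003
```

>>> play_rows:
  commands:
    - [[0.013,-0.1,0,-0.45],[0.013,-0.1,0,-0.45],[0,0,0,0]]

```text
t: 4.3
tool_pos: [0.5003, 0.0441, 0.0756]
tool_rot: [0.137, 0.991, 0.0, -0.0]
ft_force: [-0.1, 0.7, 0.5]
opening: 0.0006
```

>>> play_rows:
  commands:
    - [[0.013,-0.1,0,-0.45],[0.013,-0.1,0,-0.45],[0,0,0,0]]

```text
t: 4.6
tool_pos: [0.4995, 0.0422, 0.0756]
tool_rot: [0.129, 0.992, 0.0, -0.0]
ft_force: [0.4, -0.3, 0.7]
opening: 0.0005
```

>>> play_rows:
  commands:
    - [[0.013,-0.1,0,-0.45],[0.013,-0.1,0,-0.45],[0,0,0,0]]

```text
t: 4.9
tool_pos: [0.4987, 0.0403, 0.0756]
tool_rot: [0.121, 0.993, 0.0, 0.0]
ft_force: [0.3, 0.0, -0.3]
opening: 0.0006
```

>>> play_rows:
  commands:
    - [[0,0,0,3],[0,0,0,3],[0,0,0,0]]

```text
t: 5.2
tool_pos: [0.4988, 0.0404, 0.0756]
tool_rot: [0.174, 0.985, 0.0, 0.0]
ft_force: [-0.1, 0.6, -0.2]
opening: 0.0004
```

>>> play_rows:
  commands:
    - [[0,-0.1,0,0],[0,-0.1,0,0],[0,0,0,0]]

```text
t: 5.5
tool_pos: [0.4981, 0.0385, 0.0756]
tool_rot: [0.173, 0.985, 0.0, 0.0]
ft_force: [0.5, 1.0, -0.4]
opening: 0.0
```

>>> play_rows:
  commands:
    - [[0,-0.1,0,0],[0,-0.1,0,0],[0,0,0,0]]

```text
t: 5.8
tool_pos: [0.4974, 0.0366, 0.0756]
tool_rot: [0.173, 0.985, 0.0, 0.0]
ft_force: [0.0, 3.2, -1.2]
opening: 0.0004
```

Run:
```python
from look import main
main('w3','wrist')
```

```text
5.85 [0.49742218 0.03666774 0.07563512] [0.66142935 3.10590768 0.16521867] r 0.1274558840349877 notch-angle of TCP 0.026248940638165852 toolx deg 160.058240889618
```

View pics/w3.png

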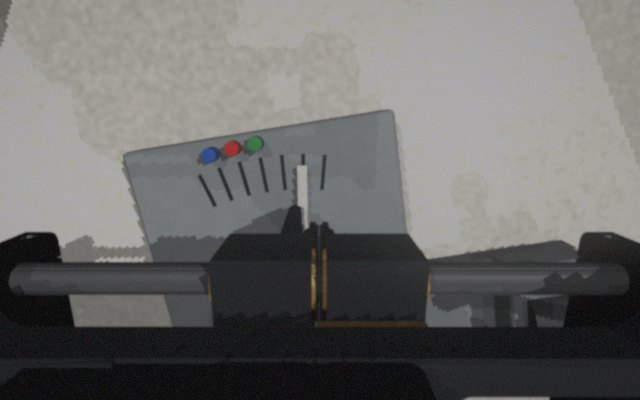

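The push has reached 3 N and the pointer is still in notch 1, at column 302 on the tick. Continuing in small steps.

>>> play_rows:
  commands:
    - [[0.01,-0.1,0,-0.45],[0.01,-0.1,0,-0.45],[0,0,0,0]]

```text
t: 6.15
tool_pos: [0.4966, 0.0348, 0.0756]
tool_rot: [0.165, 0.986, 0.0, 0.0]
ft_force: [0.8, 3.4, -0.1]
opening: 0.0006
```

>>> play_rows:
  commands:
    - [[0.01,-0.1,0,-0.45],[0.01,-0.1,0,-0.45],[0,0,0,0]]

```text
t: 6.45
tool_pos: [0.4958, 0.033, 0.0756]
tool_rot: [0.158, 0.988, 0.0, 0.0]
ft_force: [1.0, 4.2, 0.1]
opening: 0.0005
```

>>> play_rows:
  commands:
    - [[0.01,-0.1,0,-0.45],[0.01,-0.1,0,-0.45],[0,0,0,0]]

```text
t: 6.75
tool_pos: [0.4951, 0.0311, 0.0757]
tool_rot: [0.15, 0.989, 0.0, 0.0]
ft_force: [1.6, 5.3, -0.4]
opening: 0.0005
```

>>> play_rows:
  commands:
    - [[0.01,-0.1,0,-0.45],[0.01,-0.1,0,-0.45],[0,0,0,0]]

```text
t: 7.05
tool_pos: [0.4944, 0.0293, 0.0757]
tool_rot: [0.142, 0.99, 0.0, 0.0]
ft_force: [3.5, 5.9, -1.0]
opening: 0.0
```

>>> play_rows:
  commands:
    - [[0.01,-0.1,0,-0.45],[0.01,-0.1,0,-0.45],[0,0,0,0]]

```text
t: 7.35
tool_pos: [0.4937, 0.0276, 0.0757]
tool_rot: [0.134, 0.991, 0.0, 0.0]
ft_force: [3.1, 7.5, -1.6]
opening: 0.0006
```

>>> play_rows:
  commands:
    - [[0.01,-0.1,0,-0.45],[0.01,-0.1,0,-0.45],[0,0,0,0]]

```text
t: 7.65
tool_pos: [0.493, 0.0258, 0.0757]
tool_rot: [0.126, 0.992, 0.0, 0.0]
ft_force: [3.5, 8.8, -1.5]
opening: 0.0002
```

>>> play_rows:
  commands:
    - [[0.01,-0.1,0,-0.45],[0.01,-0.1,0,-0.45],[0,0,0,0]]

```text
t: 7.95
tool_pos: [0.4924, 0.0239, 0.0757]
tool_rot: [0.119, 0.993, 0.0, 0.001]
ft_force: [4.2, 9.3, -1.3]
opening: 0.0004
```

>>> play_rows:
  commands:
    - [[0.01,-0.1,0,-0.45],[0.01,-0.1,0,-0.45],[0,0,0,0]]

```text
t: 8.25
tool_pos: [0.4917, 0.0217, 0.0757]
tool_rot: [0.111, 0.994, 0.0, 0.0]
ft_force: [3.2, 4.9, -1.2]
opening: 0.0008
```

Run:
```python
from look import main
main('w4','wrist')
```

```text
8.3 [0.49170176 0.02176277 0.0756645 ] [ 3.55327851  4.59625771 -0.86529117] r 0.12746770216895184 notch-angle of TCP 1.622876105887593 toolx deg 167.27998969601242
```

View pics/w4.png

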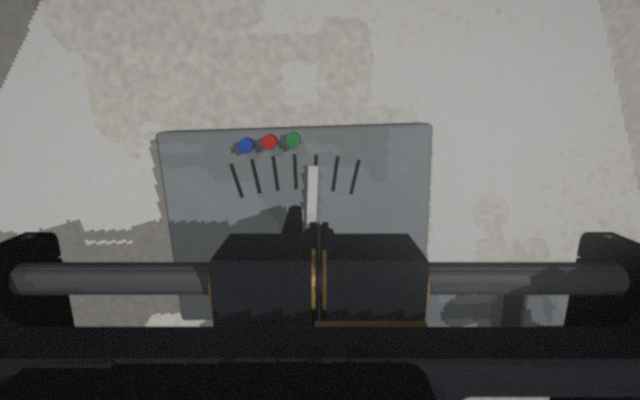

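First click done: pointer at column 313, on tick 2 (316). Next is the second click, to notch 3.

>>> play_rows:
  commands:
    - [[0.01,-0.1,0,-0.45],[0.01,-0.1,0,-0.45],[0.01,-0.1,0,-0.45],[0.01,-0.1,0,-0.45],[0.01,-0.1,0,-0.45],[0,0,0,0]]

```text
t: 8.9
tool_pos: [0.4904, 0.0171, 0.0757]
tool_rot: [0.091, 0.996, 0.0, 0.001]
ft_force: [3.9, 8.6, -1.7]
opening: 0.0006
```

>>> play_rows:
  commands:
    - [[0.01,-0.1,0,-0.45],[0.01,-0.1,0,-0.45],[0,0,0,0]]

```text
t: 9.2
tool_pos: [0.4899, 0.0153, 0.0757]
tool_rot: [0.083, 0.997, 0.0, 0.001]
ft_force: [4.7, 9.0, -2.7]
opening: 0.0003
```

>>> play_rows:
  commands:
    - [[0.01,-0.1,0,-0.45],[0,0,0,0]]

```text
t: 9.4
tool_pos: [0.4896, 0.0143, 0.0757]
tool_rot: [0.079, 0.997, 0.0, 0.001]
ft_force: [5.1, 8.0, -1.7]
opening: 0.0005
```

>>> play_rows:
  commands:
    - [[0.01,-0.1,0,-0.45],[0,0,0,0]]

```text
t: 9.6
tool_pos: [0.4892, 0.0131, 0.0757]
tool_rot: [0.075, 0.997, 0.0, 0.001]
ft_force: [3.5, 4.3, -1.9]
opening: 0.0005
```

Second click felt: the force fell from 10 N to 5.5 N. I'll back off so the pointer settles for the pause.

>>> play_rows:
  commands:
    - [[-0.01,0.1,0,0.45],[-0.01,0.1,0,0.45],[-0.02,0.2,0,0.9],[-0.02,0.2,0,0.9],[-0.02,0.2,0,0.9],[-0.02,0.2,0,0.9],[-0.02,0.2,0,0.9],[-0.02,0.2,0,0.9],[0,0,0,0],[0,0,0,0],[0,0,0,0],[0,0,0,0],[0,0,0,0],[0,0,0,0],[0,0,0,0],[0,0,0,0],[0,0,0,0],[0,0,0,0],[0,0,0,0]]

```text
t: 11.5
tool_pos: [0.4929, 0.0266, 0.0756]
tool_rot: [0.13, 0.991, 0.0, 0.0]
ft_force: [0.5, -0.1, 0.0]
opening: 0.0005
```

Run:
```python
from look import main
main('w5','wrist')
```

```text
11.55 [0.49290277 0.02655722 0.07563741] [ 0.33703834 -0.49857229  0.19484457] r 0.12784750552043572 notch-angle of TCP 1.131085600527859 toolx deg 165.00684294337753
```

View pics/w5.png

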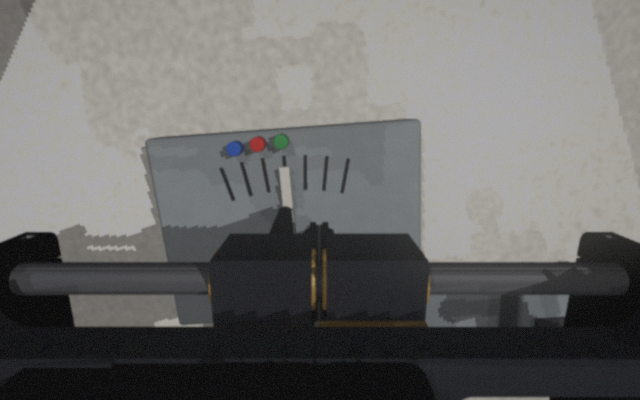

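The pointer rests in notch 3, by the green pin: three ticks to its left, three to its right, force zero. I paused about 1 s. Now the last click, to red.

>>> play_rows:
  commands:
    - [[0.01,-0.1,0,-0.45],[0.01,-0.1,0,-0.45],[0.01,-0.1,0,-0.45],[0.01,-0.1,0,-0.45],[0.01,-0.1,0,-0.45],[0.01,-0.1,0,-0.45],[0.01,-0.1,0,-0.45],[0.01,-0.1,0,-0.45],[0.01,-0.1,0,-0.45],[0.01,-0.1,0,-0.45],[0.01,-0.1,0,-0.45],[0.01,-0.1,0,-0.45],[0.01,-0.1,0,-0.45],[0,0,0,0]]

```text
t: 12.95
tool_pos: [0.489, 0.0141, 0.0757]
tool_rot: [0.08, 0.997, 0.0, 0.0]
ft_force: [3.4, 4.3, -1.2]
opening: 0.0007
```

>>> play_rows:
  commands:
    - [[0.01,-0.1,0,-0.45],[0.01,-0.1,0,-0.45],[0.01,-0.1,0,-0.45],[0,0,0,0]]

```text
t: 13.35
tool_pos: [0.4884, 0.0113, 0.0757]
tool_rot: [0.068, 0.998, 0.0, 0.0]
ft_force: [3.5, 6.1, -0.9]
opening: 0.0005
```

>>> play_rows:
  commands:
    - [[0.01,-0.1,0,-0.45],[0.01,-0.1,0,-0.45],[0,0,0,0]]

```text
t: 13.65
tool_pos: [0.488, 0.0094, 0.0756]
tool_rot: [0.06, 0.998, 0.0, 0.0]
ft_force: [3.0, 6.7, -1.2]
opening: 0.0003
```

>>> play_rows:
  commands:
    - [[0.01,-0.1,0,-0.45],[0.01,-0.1,0,-0.45],[0,0,0,0]]

```text
t: 13.95
tool_pos: [0.4876, 0.0075, 0.0757]
tool_rot: [0.052, 0.999, 0.0, 0.0]
ft_force: [3.6, 8.0, -1.4]
opening: 0.0003
```

>>> play_rows:
  commands:
    - [[0.01,-0.1,0,-0.45],[0,0,0,0]]

```text
t: 14.15
tool_pos: [0.4874, 0.0066, 0.0756]
tool_rot: [0.048, 0.999, 0.0, 0.0]
ft_force: [5.0, 8.6, -2.2]
opening: 0.0006
```

>>> play_rows:
  commands:
    - [[0.01,-0.1,0,-0.45],[0,0,0,0]]

```text
t: 14.35
tool_pos: [0.4872, 0.0057, 0.0757]
tool_rot: [0.044, 0.999, 0.0, 0.001]
ft_force: [4.5, 8.0, -1.9]
opening: 0.0002
```

>>> play_rows:
  commands:
    - [[0.01,-0.1,0,-0.45],[0,0,0,0]]

```text
t: 14.55
tool_pos: [0.4871, 0.0047, 0.0756]
tool_rot: [0.04, 0.999, 0.0, 0.0]
ft_force: [5.7, 8.4, -2.6]
opening: 0.0003
```

>>> play_rows:
  commands:
    - [[0,0,0,0],[0,0,0,0]]

```text
t: 14.75
tool_pos: [0.4869, 0.0045, 0.0757]
tool_rot: [0.04, 0.999, 0.0, 0.0]
ft_force: [3.3, 4.3, -1.0]
opening: 0.0006
```

Third click felt, from 10 N down to 5.4 N. Backing off now.

>>> play_rows:
  commands:
    - [[-0.01,0.1,0,0.45],[-0.01,0.1,0,0.45],[-0.02,0.2,0,0.9],[-0.02,0.2,0,0.9],[-0.02,0.2,0,0.9],[-0.02,0.2,0,0.9],[-0.02,0.2,0,0.9],[-0.02,0.2,0,0.9],[-0.02,0.2,0,0.9],[-0.02,0.2,0,0.9],[0,0,0,0],[0,0,0,0]]

```text
t: 15.95
tool_pos: [0.491, 0.0219, 0.0756]
tool_rot: [0.111, 0.994, 0.0, -0.0]
ft_force: [-1.5, -0.8, -0.8]
opening: 0.0006
```

Run:
```python
from look import main
main('w6','wrist')
```

```text
16.0 [0.49097865 0.02185349 0.07562029] [ 0.01372019  1.01462622 -0.13165648] r 0.12818499706884612 notch-angle of TCP 1.635716922971036 toolx deg 167.26831388594238
```

View pics/w6.png

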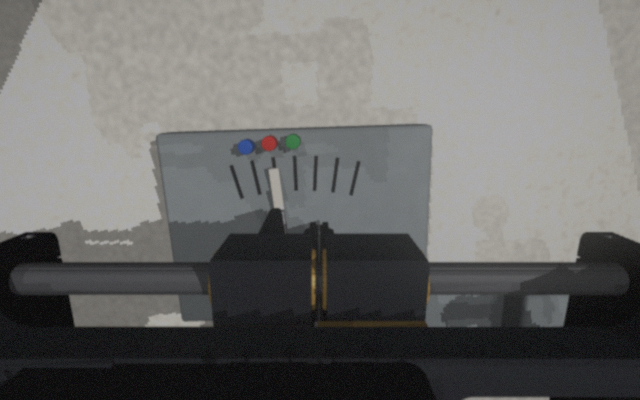

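The pointer is in line with the red pin on tick 4, at column 275. Next is the lever.

```bash
cat > to.py <<'E'
import numpy as np,sys
from cell import status
def to(sx,sy,z):
    x,y,w=np.load('stand.npy');R=np.array([[np.cos(w),-np.sin(w)],[np.sin(w),np.cos(w)]]);g=R@[sx,sy]+[x,y]
    s=status.state();nx,ny=s['tool_rot'][:2];tx=2*np.arctan2(ny,nx);d=np.array([*g,z])-s['tool_pos']
    X=np.array([np.cos(tx),np.sin(tx)]);Y=np.array([np.sin(tx),-np.cos(tx)])
    print('t',s['t'],'now stand',R.T@(s['tool_pos'][:2]-[x,y]),s['tool_pos'][2],'shift cm',100*d[:2]@X,100*d[:2]@Y,-100*d[2],'roll',-np.degrees(np.pi+w-tx))
E
python3 -c "
from to import to;to(-.117,.165,.094)"
```

```text
t 16.0 now stand [-0.12745058  0.0137019 ] 0.07562028889083874 shift cm -0.6322277323054801 15.152675743162124 -1.8379711109161256 roll -1.5620904033382244
```

>>> play_rows:
  commands:
    - [[0,0,-3,0],[0,0,-3,0],[0,0,-3,0],[-0.1,3,0,0],[-0.1,3,0,0],[-0.1,3,0,0],[-0.1,3,0,0],[-0.2,3.1,0,0],[0,0,0,-1.6],[0,0,2.4,0],[0,0,2.4,0],[0,0,2.4,0],[0,0,0,0],[0,0,0,0]]

```text
t: 17.4
tool_pos: [0.5301, 0.1674, 0.0939]
tool_rot: [0.097, 0.995, -0.0, -0.0]
ft_force: [-0.0, 1.0, 0.9]
opening: 0.0005
```

Run:
```python
from look import main
from to import to
main('w7','wrist'); main('s7','side',(230,390,130,250),5); main('sc7','scene',(260,420,150,270),5)
to(-.117,.165,.094)
```

```text
17.45 [0.53051462 0.16756678 0.09455038] [-0.14200677  0.37968356 -0.46980406] r 0.20164901560303752 notch-angle of TCP -9.13338775188396 toolx deg 168.85625446049815
17.5 [0.53065888 0.16768475 0.09481602] [ 0.48566667 -0.11900493  0.02176829] r 0.20169738797157352 notch-angle of TCP -9.144755190144878 toolx deg 168.85696213635376
17.55 [0.53066223 0.16776081 0.09488486] [ 0.01293744 -0.90345261 -0.09737606] r 0.20176538899446958 notch-angle of TCP -9.146917174546704 toolx deg 168.8561602197932
t 17.55 now stand [-0.11678295  0.16453272] 0.09488485954302386 shift cm 0.021683883784557437 0.04673818321651566 0.08848595430238637 roll 0.02575593051260055
```

View pics/s7.png

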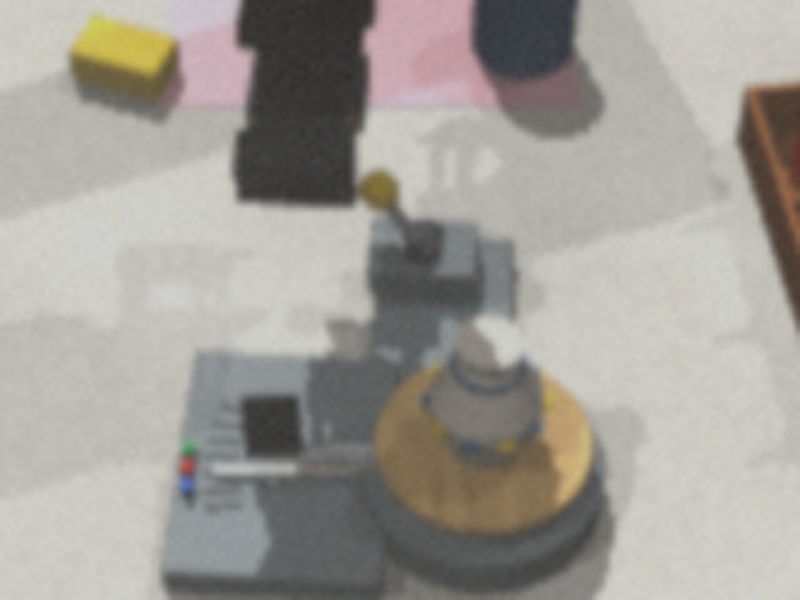

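View pics/sc7.png

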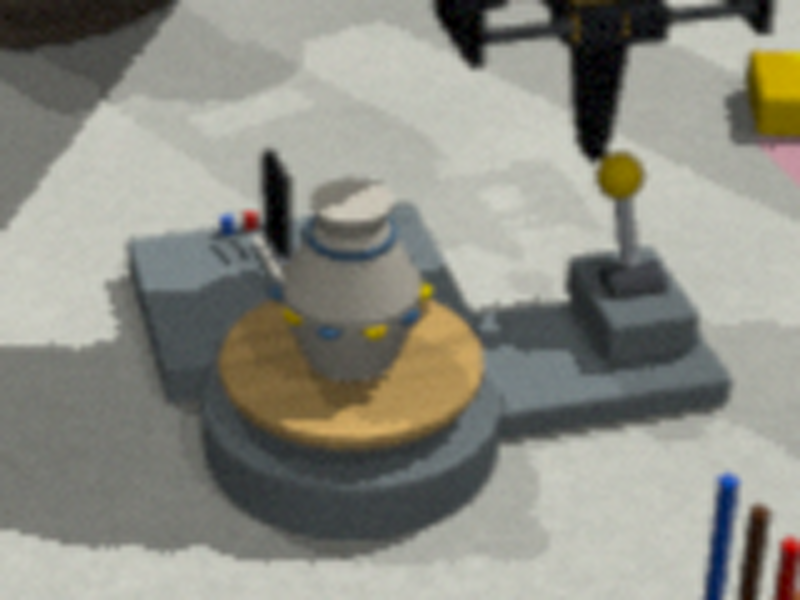

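The fingertip is behind the ball on the -x side, and the pointer tip is still beside the red pin. Pushing the lever.

>>> play_rows:
  commands:
    - [[-0.8,0,0,0],[-0.8,0,0,0],[-0.3,0,0,0],[-0.3,0,0,0],[-0.3,0,0,0],[-0.3,0,0,0],[-0.3,0,0,0],[-0.3,0,0,0],[-0.3,0,0,0],[-0.3,0,0,0]]

```text
t: 18.55
tool_pos: [0.5697, 0.1601, 0.0936]
tool_rot: [0.097, 0.995, 0.0, 0.0]
ft_force: [-1.3, 1.1, 1.7]
opening: 0.0003
```

>>> play_rows:
  commands:
    - [[-0.3,0,0,0],[-0.3,0,0,0],[-0.3,0,0,0],[-0.3,0,0,0],[-0.3,0,0,0],[-0.3,0,0,0],[-0.3,0,0,0],[-0.3,0,0,0],[-0.3,0,0,0],[0,0,0,0]]

```text
t: 19.55
tool_pos: [0.5962, 0.1548, 0.0935]
tool_rot: [0.097, 0.995, 0.0, 0.0]
ft_force: [-1.1, -0.2, -0.5]
opening: 0.0006
```

Run:
```python
from look import main
from to import to
main('s8','side',(230,390,130,250),5)
to(-.039,.165,.094)
```

```text
19.6 [0.5961225  0.15478097 0.09355055] [-0.77736271  0.83052792  0.10898121] r 0.17192517103057064 notch-angle of TCP -13.247322884553792 toolx deg 168.85310246991804
t 19.6 now stand [-0.05004825  0.16447929] 0.09355055075817303 shift cm -1.1048453132853333 0.05163316015834001 -0.04494492418269658 roll 0.02269818063742035
```

View pics/s8.png

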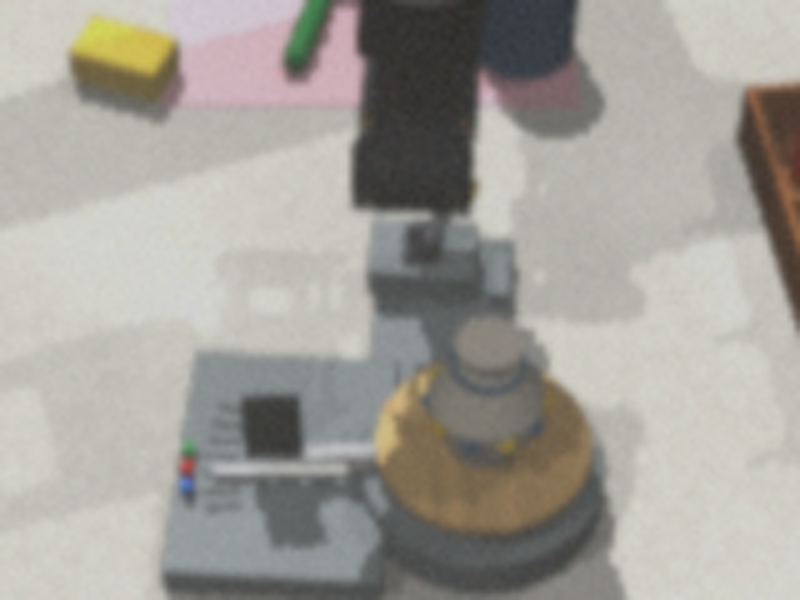

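The lever is moving with about 1 N. On to the stop in short steps.

>>> play_rows:
  commands:
    - [[-0.2,0,0,0],[-0.2,0,0,0],[-0.2,0,0,0],[0,0,0,0]]

```text
t: 20.0
tool_pos: [0.602, 0.1537, 0.0936]
tool_rot: [0.097, 0.995, 0.0, 0.0]
ft_force: [-0.5, 0.4, -0.7]
opening: 0.0006
```

>>> play_rows:
  commands:
    - [[-0.1,0,0,0],[0,0,0,0]]

```text
t: 20.2
tool_pos: [0.6028, 0.1535, 0.0936]
tool_rot: [0.097, 0.995, 0.0, -0.0]
ft_force: [-0.0, -0.4, -1.0]
opening: 0.0006
```

>>> play_rows:
  commands:
    - [[-0.1,0,0,0],[0,0,0,0]]

```text
t: 20.4
tool_pos: [0.6038, 0.1533, 0.0936]
tool_rot: [0.097, 0.995, 0.0, -0.0]
ft_force: [-1.2, 0.1, -0.8]
opening: 0.0005
```

>>> play_rows:
  commands:
    - [[-0.1,0,0,0],[0,0,0,0]]

```text
t: 20.6
tool_pos: [0.6044, 0.1532, 0.0935]
tool_rot: [0.097, 0.995, -0.0, -0.0]
ft_force: [-3.7, 0.2, -0.0]
opening: 0.0002
```

>>> play_rows:
  commands:
    - [[-0.05,0,0,0],[0,0,0,0],[0,0,0,0]]

```text
t: 20.9
tool_pos: [0.6045, 0.1532, 0.0935]
tool_rot: [0.097, 0.995, -0.0, -0.001]
ft_force: [-6.0, 1.6, 0.8]
opening: 0.0005
```

The force rises to 6 N while the TCP barely moves, so the lever is on its stop. Backing away and checking.

>>> play_rows:
  commands:
    - [[0.2,0,0,0],[1,0,0,0],[2,0,0,0],[2,0,0,0],[0,0,-3,0],[0,0,-4,0],[0,0,-4,0],[0,0,-4,0],[2,0,-1,0],[2,0,0,0],[0,0,0,0],[0,0,0,0],[0,0,0,0]]

```text
t: 22.2
tool_pos: [0.5155, 0.1707, 0.2534]
tool_rot: [0.097, 0.995, 0.0, 0.0]
ft_force: [0.6, 0.3, -0.2]
opening: 0.0005
```

Run:
```python
from look import main
main('s9','side',(230,390,130,250),5); main('sc9','scene',(260,420,150,270),5);main('w9','wrist')
```

```text
22.25 [0.51552518 0.1706825  0.25331567] [-0.49701924 -0.65574637 -0.01749559] r 0.2110117769355608 notch-angle of TCP -8.385216988563599 toolx deg 168.84432891269327
22.3 [0.51546816 0.17065627 0.25324413] [0.2592239  0.23784996 0.34045227] r 0.21101498647465095 notch-angle of TCP -8.381433526197888 toolx deg 168.83936940567025
22.35 [0.51538219 0.1706502  0.25322383] [-0.83144708  0.92440702 -0.35646724] r 0.2110495025765938 notch-angle of TCP -8.376666366196265 toolx deg 168.83960053454905
```

View pics/s9.png

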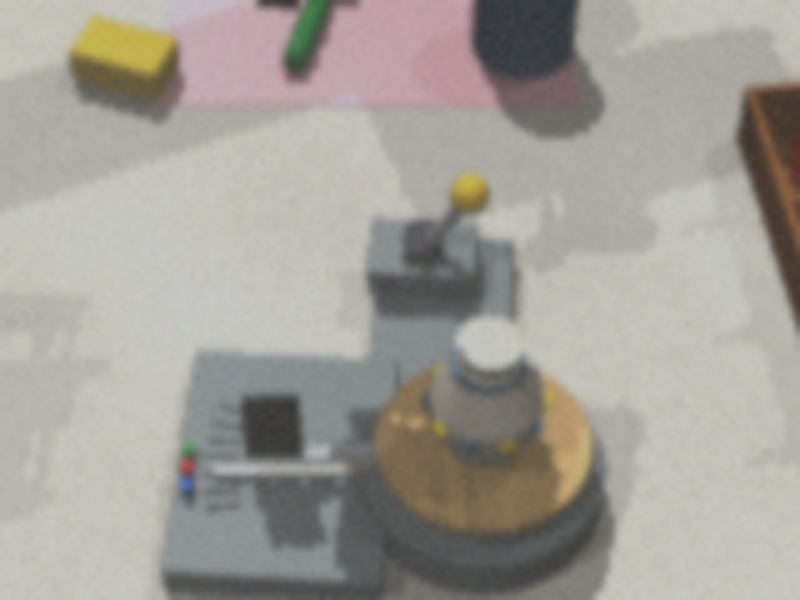

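View pics/sc9.png

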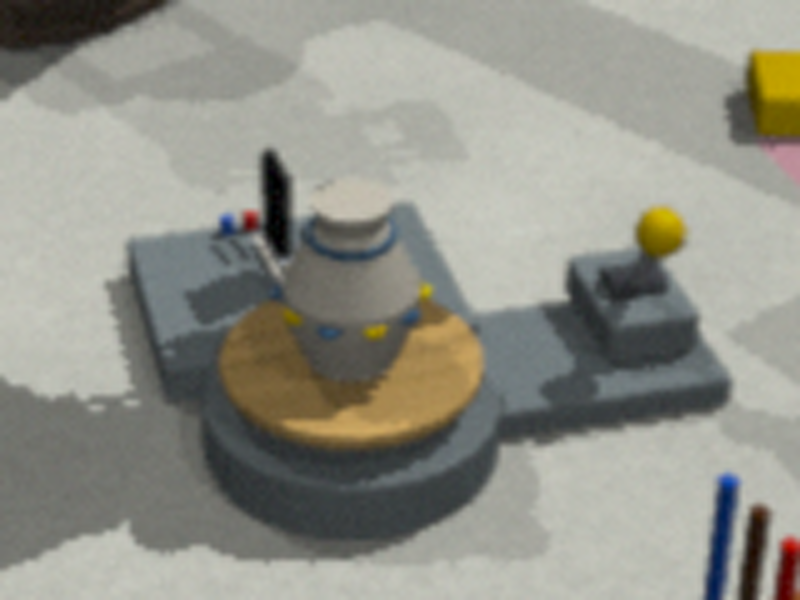

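View pics/w9.png

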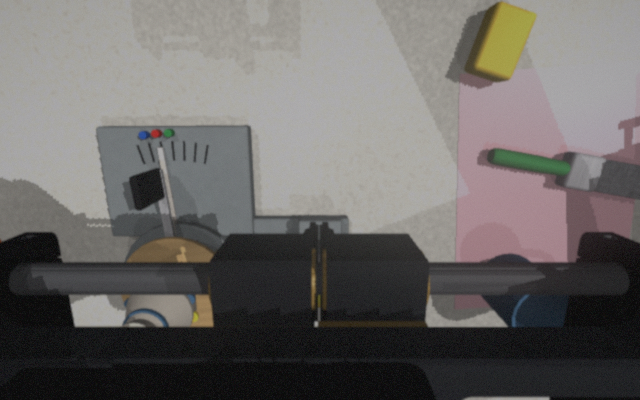

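The lever now leans to +x, and the pointer is on tick 4 by the red pin with three free ticks at its right and two at its left... I'll confirm the lever angle numerically.

Run:
```python
from h import *
from cell import viewer
a=viewer.camera('scene');b=viewer.camera('side')
p=(260+661/5,150+232/5);q=(230+470/5,130+192/5)
X=tri(ray(a,p),ray(b,q));x,y,w=np.load('stand.npy');R=np.array([[np.cos(w),-np.sin(w)],[np.sin(w),np.cos(w)]])
s=R.T@(X[:2]-[x,y]);print(s,X[2],'lock',.5+np.arctan2(s[0]+.045,X[2]-.04))
c=viewer.camera('wrist');
cv2.imwrite('pics/w10.png',cv2.resize(c['image'][110:240,80:270,::-1],None,fx=4,fy=4,interpolation=cv2.INTER_CUBIC))
```

```text
[-0.01532928  0.16518597] 0.09339556686462538 lock 1.0071916993269001
```

View pics/w10.png

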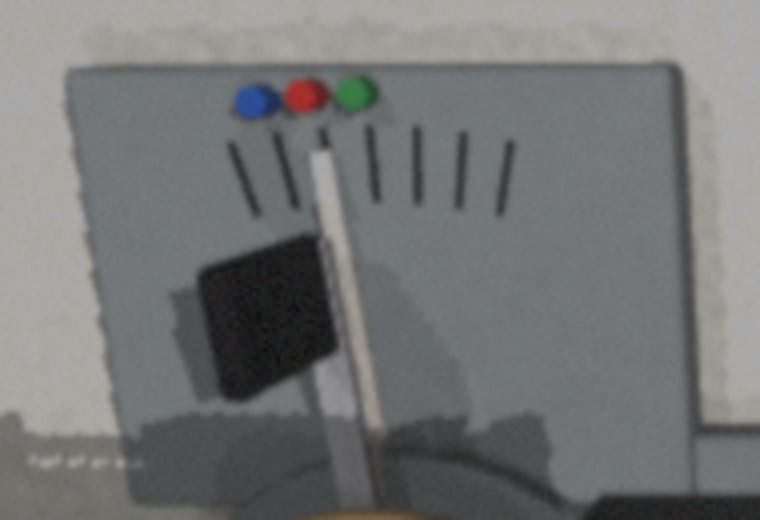

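The pointer is on tick 4 (two ticks left of it, four right), in line with the red pin, and the lock reads about 1.0 rad. The arm is clear and still, so I'm handing in.

```bash
python3 -c "
from cell import ticket;print(ticket.sign_off())"
```

```text
the job is handed in; nothing more can be done
None
```

The turntable pointer now rests in notch 4, at the red pin, and the yellow lock lever is thrown onto its stop. I handed the job in at about 22.5 s; the sign-off gave no verdict.

- **Paddle:** The pointer started in notch 1. I pushed with closed fingertips and felt two clicks to notch 3. There I backed off and paused about 1 s with no load, with the pointer checked by camera. One more click took it to notch 4. The highest push I read was about 10.5 N; force was only read at the end of each call.
- **Lever:** I pushed it only after the camera showed the pointer at red. It moved with about 1 N, and I stopped at about 6 N once the tool stopped advancing.
- **Last checks:** The wrist picture shows the pointer on tick 4, in line with the red pin. Triangulating the ball from two views gave a lever angle of 1.007 rad, against 1.0 for fully thrown. The arm ended clear, with the TCP 0.25 m up and only noise on the force reading.
- **Not measured:** I did not check the positions of the loose items before and after. My path stayed clear of them, and the last pictures (sponge, brush and mug in view) showed nothing disturbed. In none of the pictures or force readings did the gripper meet the vase or turntable.

No check failed. Contact with the paddle came a few millimetres later than I had worked out, and I took out an early 6° turn of the fingers before touching it.

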